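Release a parcel through the lever gate of a roller track

ROBOT

A 7-joint arm with a two-finger parallel gripper is mounted at the origin on a cart in front of the work surface, level with it; the furniture and walls round the work are solid. World frame = base frame: x ahead of the robot, y to its left, z up, the work surface at z = 0. Lengths are in m, angles in rad, forces in N, time in s.
With the tool pointing down it reaches from about 0.4 to 0.9 m from the base axis. Payload 5.5 kg.
Tool frame: the origin (TCP) lies at the very end of the fingers, on their centre line; the grasp point (between the pads) lies 19 mm behind it; z points along the fingers, y is the line along which they close (so a half turn about z gives the same grasp; the last joint's range is limited). The gripper opens to 85 mm and grips with 20 to 120 N. Pads are 22 mm wide; open, the fingers measure 114 mm over their backs; the gripper's body (76 mm by 85 mm) begins 54 mm behind the grasp point. The pads swing forward as they close: fully open they stand 13 mm farther back than shut.
Start: joints at [1.548, 0.501, -0.427, 1.55, 0.221, 1.138, -0.21], TCP at [0.183, -0.624, 0.231] pointing down, gripper open.
Joint ranges: [-2.88, 2.88], [-0.31, 2.03], [-1.54, 1.56], [0.2, 2.42], [-1.41, 4.55], [0.19, 2.02], [-2.57, 2.57]. Speed limits (rad/s): [2.57, 2.57, 3.14, 3.14, 3.14, 3.14, 3.14].

INTERFACE

Orientations are given as a 3x3 rotation matrix whose columns are the frame's x, y, z axes.
In Python, from cell import get_obs, grab_frame, camera_params, finish_job, cut_out, pinpoint gives the robot as it stands.
- The arm moves only by the shell command python3 -m pendant 'ROWS' [FORCE]. ROWS is JSON, a list of rows, each a list of 3 entries, a list of its own where there are three numbers: the shift along the tool's x, y, z in m, then the turn, a rotation vector about the tool's x, y, z in degrees, then the opening, from -1 (shut) to 1 (fully open), so that 0 is half open. A call has 1 to 8 rows; each row shifts and turns the commanded pose from where the row before left it, along the tool's axes as they then stand; what a row does not reach is not made up. A row lasts 1/12 s, in which the tool goes at most 41.7 mm and 7.16 degrees, less where a joint would pass 70% of its speed; a pose out of reach is approached as far as the arm can. A call with a gripper value outside its range is refused whole. The fingers move at their own pace and stop on an object; FORCE is the grip in N (left out, the last holds). Time passes only in rows, so rows that do not move let the fingers close. It gives the time, the measured TCP pose, the force, the opening and the grip force at its end, in the units of the state.
- get_obs(): the state, without advancing time (a new reading comes with each control period).
- grab_frame(name): name is "side" or "top"; returns the picture (400x640x3 uint8, red, green, blue); there is no depth.
- camera_params(name): a dict with "camera_matrix" (3x3 intrinsics, pixels), "R" (3x3) and "t" (3): a world point X has camera coordinates R X + t. Camera axes: x right, y down, z forward; pixel columns grow to the right and rows downward; lengths in m; the calibration is good to about 2 mm. A picture is of the moment at which its call begins. camera_params takes no time and is no camera call.
- finish_job(): hands the job in; it is judged then, once.
Trained networks look in the newest picture that a camera, given by its name, has taken for a name from the list of things; names that differ only in an ending like _2 or _b are one class to them, and where a whole thing is asked for, a point or a joint stands for the part that bears it (a point fixed in the world has none). Each returns a list of dicts, best first, with "conf" (0 to 1); they miss things now and then, are a little off and sometimes report something else, mostly with a low value. They report only what shows in the picture. A call takes as long as a camera call. They do not tell look-alikes from the thing itself.
- cut_out(name, camera): "pixels" (400x640 bool, what is visible of it) and "centre" ([column, row] in pixels, amid what is visible of it).
- pinpoint(name, camera): "centre" ([column, row] in pixels: a listed point, or the origin of a listed thing).
The state is a dict: "t": time; "q": joint angles; "qvel": joint speeds; "joint_efforts": joint torques, N m; "ee_pos": TCP position; "tcp_rot": TCP orientation; "wrist_force": force on the tool from outside, world axes, zero at the start; "moment": the same for the moment, N m; "grip_width": finger opening in m; "finger_force": force on a finger pad.
Only numpy, scipy, OpenCV 4.12 (cv2) and the standard library are available. Lean on these libraries where they do the work, as an engineer would, in place of code of your own. Each camera call takes 0.05 s, during which the arm holds its last target. There are 200 camera calls.

TASK

On the two-lane roller track a brown parcel and a green carton each wait behind a gate on a rocking lever. With the fingertips press down the orange pad of the lever that belongs to the brown parcel's lane, keep it down until the parcel has rolled all the way to the yellow end stop, then let the lever come up again so that the gate drops shut behind it. Only the pad may be pressed: do not touch the parcel or the carton, leave the carton waiting behind its own gate, and leave everything else on the table where it is.

Things in the scene. Friction and masses are not known exactly. Their poses are not given: they have to be found in the camera images.
- track: fixed two-lane gravity roller track, 392 x 236 mm, blue rails. Origin on the table on its long middle line, 221 mm from its low end; +x up the slope (away from the robot), +y left. Rollers fall to -x at 9 deg, from 92 to 32 mm high at the yellow end stop (x = -0.213). Lanes 106 mm wide, centred at y = +0.057 (left), -0.057 (right). Gate blades at x = 0, lever shafts at x = -0.095, 145 mm up.
- lever_left (a joint): angle of the left lane's rocking lever in rad: 0 = pad up, gate shut (spring-held), 0.42 = pad fully down on its stop, gate fully up. The parcel can pass from about 0.23, the carton from about 0.31. Pushing the pad down takes about 2 N at first and about 4 N fully down.
- pad_left (a point): middle of the top of the left lever's orange press pad, 38 x 38 mm, outside the left rail near the track's low end (side as seen from the robot), 156 mm above the table when up. It turns about a shaft 85 mm up-track; fully down it has sunk 36 mm and moved 3 mm up-track. Nothing within 60 mm stands higher. The lever's other end carries that lane's orange gate blade.
- lever_right (a joint): angle of the right lane's rocking lever in rad: 0 = pad up, gate shut (spring-held), 0.42 = pad fully down on its stop, gate fully up. The parcel can pass from about 0.23, the carton from about 0.31. Pushing the pad down takes about 2 N at first and about 4 N fully down.
- pad_right (a point): middle of the top of the right lever's orange press pad, 38 x 38 mm, outside the right rail near the track's low end (side as seen from the robot), 156 mm above the table when up. It turns about a shaft 85 mm up-track; fully down it has sunk 36 mm and moved 3 mm up-track. Nothing within 60 mm stands higher. The lever's other end carries that lane's orange gate blade.
- parcel_mid (a point): centre of the plain brown taped parcel, 113 mm along the lane x 68 x 53 high, waiting on the rollers behind the gate of one lane (either one; the sign of its y in the track's frame tells which). Waiting, it lies at about x = +0.07 in the track's frame; at the end stop at about -0.16. Once its gate is up it rolls down by itself in about 1 to 4 s.
- carton_mid (a point): centre of the green carton, 143 mm along the lane x 98 x 63 high, waiting behind the gate of the other lane
- tape_measure: loose yellow tape measure, 62 x 71 x 42 mm high, on the table to the left of the track; origin under its middle
- marker: loose red-capped marker, 135 mm long, 19 high, on the table to the left of the track; origin under its middle
- eraser: loose blue and white eraser, 45 x 23 x 12 mm, on the table to the right of the track; origin under its middle
- parcel: the same brown parcel; origin on its underside, 15 mm up-track of the middle
- carton: the same green carton; origin in the middle of its underside
Mind the look-alikes: they are no part of the job. What is shaped like the parcel but purple is not meant.

How it is judged:
By the outcome, as a careful person would: the job done as asked, in the order asked, and still so for the second after the job is handed in, with the robot touching nothing.
It also fails if it takes over 35 s, if anything falls off the work surface, if the arm or the gripper's body presses on something with over 40 N, if the wrist force passes 120 N, or if a joint passes its speed limit or range.

## Working session

There is one attempt and no reset: what is moved stays moved. The work goes in short steps, Python scripts to look and compute and a shell command to move; the robot and the scene stay as the last step left them, time stands still between calls to the robot, and variables do not carry over. Pictures are saved under pics/ and viewed, at most 10 in all, crops included, and the job is handed in when it is done.

```bash
mkdir -p pics; cat > h.py <<'E'
import numpy as np,cv2
from cell import *
def tri(name,cams=("side","top")):
    A=[];b=[];info={}
    for c in cams:
        r=pinpoint(name,c)
        if not r: info[c]=None; continue
        info[c]=(np.round(r[0]["centre"]).tolist(),round(r[0]["conf"],2),len(r))
        p=camera_params(c);M=np.array(p["camera_matrix"])@np.c_[np.array(p["R"]),np.array(p["t"])]
        u,v=r[0]["centre"]
        A+= [u*M[2]-M[0],v*M[2]-M[1]]
    X=None
    if len(A)==4:
        A=np.array([a/np.linalg.norm(a[:3]) for a in A]);X=np.linalg.lstsq(A[:,:3],-A[:,3],rcond=None)[0].round(4)
    return X,info
E
python3 - <<'E'
from h import *
ims=[grab_frame(c) for c in("side","top")]
for c,i in zip(("side","top"),ims): cv2.imwrite(f"pics/{c}0.png",i[:,:,::-1])
for n in["track","pad_left","pad_right","parcel_mid","carton_mid"]: print(n,*tri(n))
o=get_obs();print(o["t"],o["ee_pos"],o["tcp_rot"],o["grip_width"])
E
```

```text
track [6.369e-01 7.400e-03 3.000e-04] {'side': ([343.0, 256.0], 0.75, 1), 'top': ([350.0, 194.0], 0.94, 1)}
pad_left None {'side': ([280.0, 162.0], 0.89, 1), 'top': None}
pad_right [ 0.4309 -0.0895  0.157 ] {'side': ([246.0, 236.0], 0.55, 1), 'top': ([383.0, 270.0], 0.57, 1)}
parcel_mid [ 0.8216  0.0437 -0.4188] {'side': ([383.0, 349.0], 0.94, 4), 'top': ([340.0, 157.0], 0.83, 2)}
carton_mid [ 0.7068 -0.0563  0.1127] {'side': ([382.0, 236.0], 0.59, 1), 'top': ([380.0, 165.0], 0.62, 1)}
0.6 [ 0.18330306 -0.62360612  0.23131522] [[ 9.59423692e-01  2.81968396e-01  5.85290079e-05]
 [ 2.81968397e-01 -9.59423693e-01 -5.02904046e-06]
 [ 5.47360865e-05  2.13283111e-05 -9.99999998e-01]] 0.08504771812292929
```

View pics/side0.png

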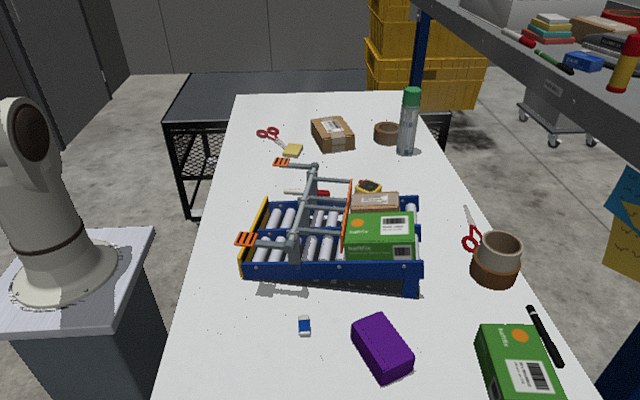

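View pics/top0.png

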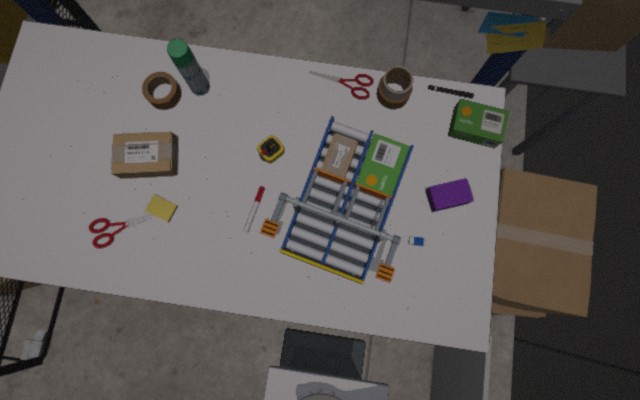

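The parcel (top view 340,157) is in the left lane, and the carton (380,165) is in the right. The left pad is at top (270,228) and side (282,162). The purple box and the other brown boxes on the table are look-alikes.

```bash
python3 - <<'E'
from h import *
P=[];
def pt(us,ut):
    A=[]
    for c,(u,v) in(("side",us),("top",ut)):
        p=camera_params(c);M=np.array(p["camera_matrix"])@np.c_[np.array(p["R"]),np.array(p["t"])]
        A+=[u*M[2]-M[0],v*M[2]-M[1]]
    A=np.array([a/np.linalg.norm(a[:3]) for a in A]);return np.linalg.lstsq(A[:,:3],-A[:,3],rcond=None)[0]
hsv=[cv2.cvtColor(cv2.imread(f"pics/{c}0.png"),cv2.COLOR_BGR2HSV) for c in("side","top")]
def blob(h,x,y,r):
    m=cv2.inRange(h,(5,150,120),(17,255,255));w=np.argwhere(m[y-r:y+r,x-r:x+r]>0);return (w.min(0)+w.max(0))[::-1]/2+[x-r,y-r],len(w)
s,n1=blob(hsv[0],282,162,12);t,n2=blob(hsv[1],270,228,13)
print(s,n1,t,n2,"padL",pt(s,t),pt((280.,162.),t))
print("parcel",pt((372,200),(340,157)))
E
```

```text
[281.  161.5] 81 [269.5 227.5] 95 padL [0.49352958 0.19850629 0.15456449] [0.49227984 0.19843924 0.15352642]
parcel [0.70430675 0.05228641 0.12883655]
```

```bash
python3 -m pendant '[[[0.03,-0.02,-0.012],[0,0,0],-1],[[0.03,-0.02,-0.012],[0,0,0],-1],[[0.03,-0.02,-0.012],[0,0,0],-1],[[0.03,-0.02,-0.012],[0,0,0],-1],[[0.03,-0.02,-0.012],[0,0,0],-1],[[0.03,-0.02,-0.012],[0,0,0],-1],[[0.03,-0.02,-0.012],[0,0,0],-1],[[0.03,-0.02,-0.012],[0,0,0],-1]]' 20
```

```text
t: 1.27
ee_pos: [0.3693, -0.4009, 0.3282]
tcp_rot: [[0.959, 0.282, 0.0], [0.282, -0.959, -0.001], [-0.0, 0.001, -1.0]]
wrist_force: [0.7, -1.3, 0.2]
grip_width: -0.0001
finger_force: 0.0
```

```bash
python3 -m pendant '[[[0.023,-0.02,0],[0,0,0],-1],[[0.023,-0.02,0],[0,0,0],-1],[[0.023,-0.02,0],[0,0,0],-1],[[0.023,-0.02,0],[0,0,0],-1],[[0.023,-0.02,0],[0,0,0],-1],[[0.023,-0.02,0],[0,0,0],-1],[[0.023,-0.02,0],[0,0,0],-1],[[0.023,-0.02,0],[0,0,0],-1]]'
```

```text
t: 1.93
ee_pos: [0.5005, -0.1958, 0.3276]
tcp_rot: [[0.959, 0.282, 0.0], [0.282, -0.959, -0.001], [0.0, 0.001, -1.0]]
wrist_force: [0.3, -0.3, -0.9]
grip_width: 0.0003
finger_force: 0.0
```

```bash
python3 -m pendant '[[[0.0085,-0.032,0],[0,0,0],-1],[[0.0085,-0.032,0],[0,0,0],-1],[[0.0085,-0.032,0],[0,0,0],-1],[[0.0085,-0.032,0],[0,0,0],-1],[[0.0085,-0.032,0],[0,0,0],-1],[[0.0085,-0.032,0],[0,0,0],-1],[[0.0085,-0.032,0],[0,0,0],-1],[[0.0085,-0.032,0],[0,0,0],-1]]'
python3 -m pendant '[[[0.0085,-0.032,0],[0,0,0],-1],[[0.0085,-0.032,0.02],[0,0,0],-1],[[0.0085,-0.032,0.03],[0,0,0],-1],[[0.0085,-0.03,0.03],[0,0,0],-1],[[0,0,0.03],[0,0,0],-1],[[0,0,0.02],[0,0,0],-1],[[0,0,0],[0,0,0],-1]]'
python3 - <<'E'
from h import *
for c in("side","top"): cv2.imwrite(f"pics/{c}1.png",cv2.resize(grab_frame(c)[100:300,200:440,::-1],None,fx=2.5,fy=2.5))
E
```

```text
t: 2.6
ee_pos: [0.4926, 0.0692, 0.3277]
tcp_rot: [[0.959, 0.282, 0.001], [0.282, -0.959, -0.001], [0.001, 0.001, -1.0]]
wrist_force: [0.0, -0.3, 0.0]
grip_width: -0.0
finger_force: 0.0
t: 3.18
ee_pos: [0.487, 0.1941, 0.1964]
tcp_rot: [[0.959, 0.284, -0.007], [0.284, -0.959, -0.002], [-0.007, -0.0, -1.0]]
wrist_force: [-1.1, -0.7, -0.0]
grip_width: -0.0002
finger_force: 0.0
```

View pics/side1.png

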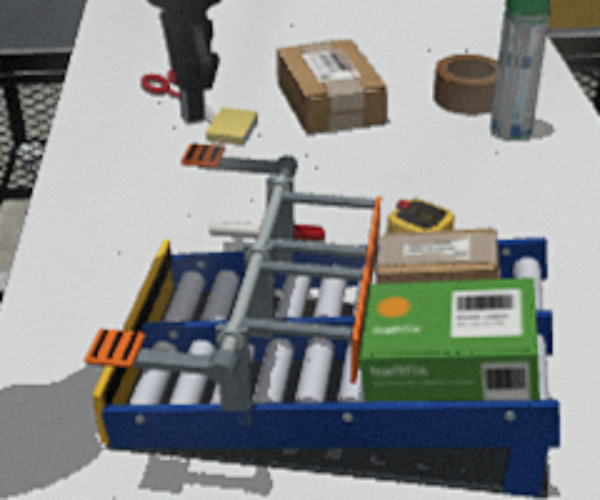

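View pics/top1.png

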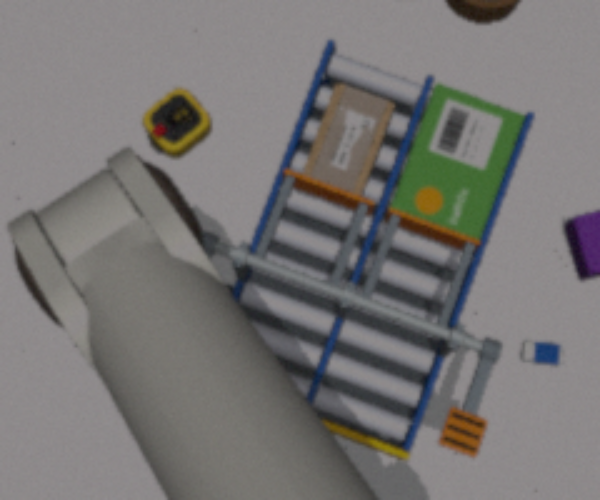

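The side view shows the fingertips right above the left pad (crop 195,115 over 203,155), with the parcel still behind its gate. I'll press down now.

```bash
python3 -m pendant '[[[0.006,-0.002,0.01],[0,0,0],-1],[[0,0,0.015],[0,0,0],-1],[[0,0,0.012],[0,0,0],-1],[[0,0,0.01],[0,0,0],-1],[[0,0,0.01],[0,0,0],-1],[[0,0,0.01],[0,0,0],-1],[[0,0,0.008],[0,0,0],-1],[[0,0,0],[0,0,0],-1]]'
python3 -m pendant '[[[0,0,0],[0,0,0],-1],[[0,0,0],[0,0,0],-1],[[0,0,0],[0,0,0],-1],[[0,0,0],[0,0,0],-1],[[0,0,0],[0,0,0],-1],[[0,0,0],[0,0,0],-1],[[0,0,0],[0,0,0],-1],[[0,0,0],[0,0,0],-1]]'
python3 -m pendant '[[[0,0,0],[0,0,0],-1],[[0,0,0],[0,0,0],-1],[[0,0,0],[0,0,0],-1],[[0,0,0],[0,0,0],-1],[[0,0,0],[0,0,0],-1],[[0,0,0],[0,0,0],-1],[[0,0,0],[0,0,0],-1],[[0,0,0],[0,0,0],-1]]'
python3 - <<'E'
from h import *
for c in("side",): cv2.imwrite(f"pics/{c}2.png",cv2.resize(grab_frame(c)[100:300,200:440,::-1],None,fx=2.5,fy=2.5))
E
```

```text
t: 3.95
ee_pos: [0.4956, 0.1984, 0.1245]
tcp_rot: [[0.96, 0.282, 0.0], [0.282, -0.96, 0.0], [0.0, -0.0, -1.0]]
wrist_force: [0.2, -0.5, 5.1]
grip_width: -0.0
finger_force: 2.3
t: 4.62
ee_pos: [0.4954, 0.1984, 0.1255]
tcp_rot: [[0.959, 0.282, 0.0], [0.282, -0.959, 0.0], [0.0, 0.0, -1.0]]
wrist_force: [-0.6, -1.3, 3.9]
grip_width: 0.0001
finger_force: 2.3
t: 5.28
ee_pos: [0.4954, 0.1984, 0.1255]
tcp_rot: [[0.959, 0.282, 0.0], [0.282, -0.959, 0.0], [0.0, 0.0, -1.0]]
wrist_force: [-0.7, -1.2, 5.1]
grip_width: 0.0002
finger_force: 2.3
```

View pics/side2.png

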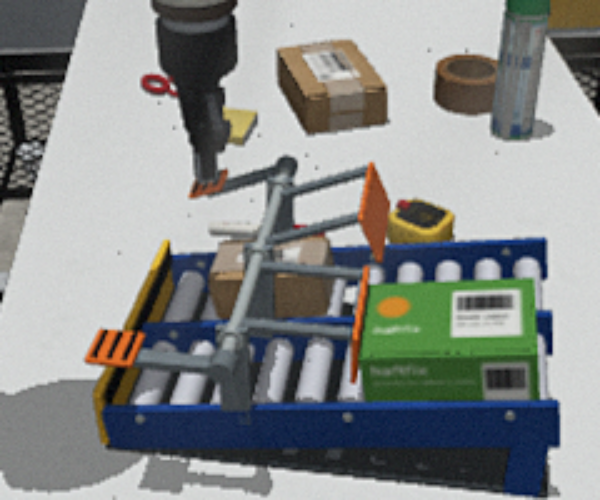

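The left gate is up (375,210). The parcel is rolling at crop (270,275) and hasn't reached the stop yet, so I keep holding.

```bash
python3 -m pendant '[[[0,0,0],[0,0,0],-1],[[0,0,0],[0,0,0],-1],[[0,0,0],[0,0,0],-1],[[0,0,0],[0,0,0],-1],[[0,0,0],[0,0,0],-1],[[0,0,0],[0,0,0],-1],[[0,0,0],[0,0,0],-1],[[0,0,0],[0,0,0],-1]]'
python3 -m pendant '[[[0,0,0],[0,0,0],-1],[[0,0,0],[0,0,0],-1],[[0,0,0],[0,0,0],-1],[[0,0,0],[0,0,0],-1],[[0,0,0],[0,0,0],-1],[[0,0,0],[0,0,0],-1],[[0,0,0],[0,0,0],-1],[[0,0,0],[0,0,0],-1]]'
python3 -m pendant '[[[0,0,0],[0,0,0],-1],[[0,0,0],[0,0,0],-1],[[0,0,0],[0,0,0],-1],[[0,0,0],[0,0,0],-1],[[0,0,0],[0,0,0],-1],[[0,0,0],[0,0,0],-1],[[0,0,0],[0,0,0],-1],[[0,0,0],[0,0,0],-1]]'
python3 - <<'E'
from h import *
a=grab_frame("side").astype(int)
for i in range(8): b=grab_frame("side").astype(int)
print((abs(a-b).max(2)[170:240,260:345]>40).sum())
cv2.imwrite("pics/side3.png",cv2.resize(b.astype(np.uint8)[100:300,200:440,::-1],None,fx=2.5,fy=2.5))
E
```

```text
t: 6.0
ee_pos: [0.4954, 0.1984, 0.1255]
tcp_rot: [[0.959, 0.282, 0.0], [0.282, -0.959, 0.0], [0.0, 0.0, -1.0]]
wrist_force: [0.7, -1.3, 5.8]
grip_width: -0.0002
finger_force: 2.3
t: 6.67
ee_pos: [0.4954, 0.1984, 0.1255]
tcp_rot: [[0.959, 0.282, 0.0], [0.282, -0.959, 0.0], [0.0, 0.0, -1.0]]
wrist_force: [0.1, -1.2, 5.1]
grip_width: -0.0001
finger_force: 2.3
t: 7.33
ee_pos: [0.4954, 0.1984, 0.1255]
tcp_rot: [[0.959, 0.282, 0.0], [0.282, -0.959, 0.0], [0.0, 0.0, -1.0]]
wrist_force: [-0.3, -1.6, 5.8]
grip_width: 0.0
finger_force: 2.3
0
```

View pics/side3.png

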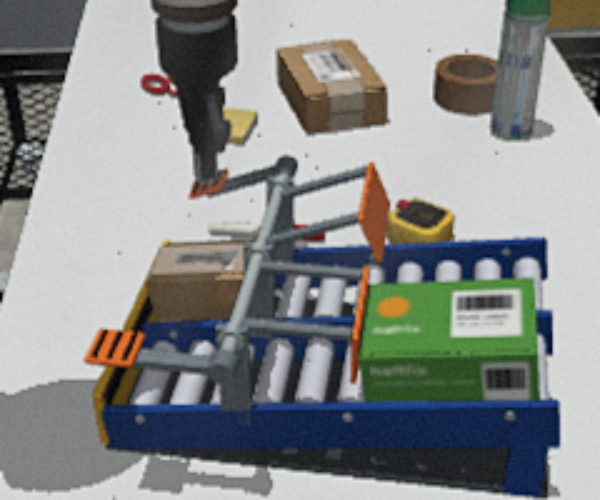

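The parcel is resting against the yellow stop (crop 150-245, 280) and is no longer moving. I'll let the lever up gently and retreat.

```bash
python3 -m pendant '[[[0,0,-0.007],[0,0,0],-1],[[0,0,-0.008],[0,0,0],-1],[[0,0,-0.008],[0,0,0],-1],[[0,0,-0.008],[0,0,0],-1],[[0,0,-0.01],[0,0,0],-1],[[0,0,-0.015],[0,0,0],-1],[[0,0,-0.03],[0,0,0],-1],[[0,0,-0.03],[0,0,0],-1]]'
python3 -m pendant '[[[0,0,-0.03],[0,0,0],-1],[[0,0,-0.02],[0,0,0],-1],[[0,0,0],[0,0,0],-1],[[0,0,0],[0,0,0],-1],[[0,0,0],[0,0,0],-1],[[0,0,0],[0,0,0],-1]]'
python3 - <<'E'
from h import *
cv2.imwrite("pics/side4.png",cv2.resize(grab_frame("side")[100:300,200:440,::-1],None,fx=2.5,fy=2.5))
E
```

```text
t: 8.45
ee_pos: [0.4949, 0.1978, 0.2423]
tcp_rot: [[0.959, 0.282, -0.001], [0.282, -0.959, -0.0], [-0.001, -0.0, -1.0]]
wrist_force: [1.1, -0.3, -0.1]
grip_width: -0.0002
finger_force: 0.0
t: 8.95
ee_pos: [0.4947, 0.1977, 0.2904]
tcp_rot: [[0.96, 0.282, -0.002], [0.282, -0.96, -0.001], [-0.002, 0.0, -1.0]]
wrist_force: [-0.2, 0.0, -0.6]
grip_width: -0.0
finger_force: 0.0
```

View pics/side4.png

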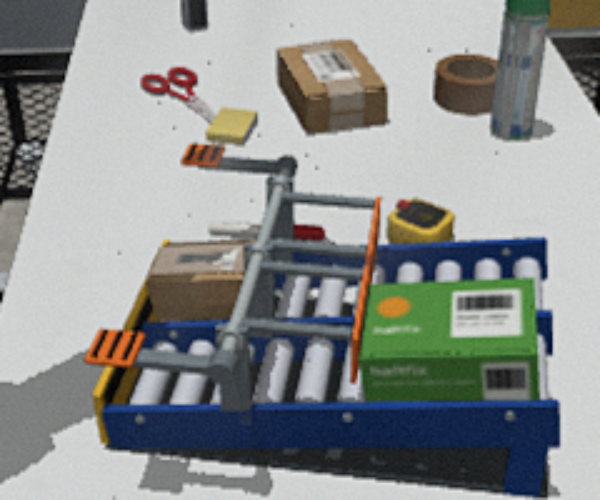

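The left gate is shut again (375,240), the parcel is at the stop, the carton is still waiting, and the gripper is clear.

```bash
python3 -c "from cell import *;print(finish_job())"
```

```text
the job is handed in; nothing more can be done
None
```

The job is handed in: the brown parcel rolled to the yellow end stop, its left-lane gate dropped shut behind it, and the carton still waits behind its own gate, with the gripper clear of everything (about 9 s of the 35 s used).

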